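# Start the collar nut on the strap clamp's stud

## Task

Put the collar nut, collar down, on the stud of the strap clamp and, pressing only lightly, turn it backwards (anticlockwise) until you feel it climb to the end of the thread and drop in. Then wind it on clockwise until the strap is pressed down onto the gear, just finger-tight, and let go. Leave the piston, the spanner and the ignition coil where they are.

Things in the scene. Friction and masses are not known exactly. Their poses are not given: they have to be found in the camera images.
- nut: Loose steel collar nut, 0.26 to 0.41 kg, 40 mm tall, standing collar down on the bench: round collar 58 mm wide, 8 mm thick, above it a hexagon 46 mm across flats (flats 26 mm wide) from 8 to 40 mm. Origin: centre of the collar's underside; z up along the axis; x is square to one pair of flats (flats face 0, 60, 120 ... degrees from x).
- nut_thread (a point): On the nut's axis, 6.5 mm above the underside, where its thread begins (below it the mouth is plain, 33 mm wide). Coarse three-start right-hand round thread, pitch 8 mm, lead 24 mm: clockwise from above it goes down 3.8 mm a radian. Axial play about 1.4 mm, radial play 1 mm. Axes as the nut's.
- fixture: Grey plate, 130 x 200 x 22 mm, screwed to the bench, that carries the strap clamp: upright stud, heel block (-y end), the gear being clamped (+y end), the strap along y above them. Origin: under the stud's axis at bench level; z up.
- stud_top (a point): Centre of the flat top of the fixed stud, 88.7 mm above the bench; axes as the fixture's. Bare chamfered point, 16 mm wide at the top, 21 mm below; from 6 mm below the top the matching thread, 29 mm over the ridges. Its three thread ends are 120 degrees apart; how they are turned about the axis differs every time and no pose tells it.
- thread_end (a point): On the stud's axis 12.7 mm below its top: where the nut's underside is when its thread stands on the stud's thread ends. Set down, the nut rests on sloping ridges 0 to 8 mm below this point, by its angle. Eased anticlockwise with 3 to 8 N down it climbs 3.8 mm a radian up to this point and within 0.3 rad more drops 8 mm; at most a third of a turn in all.
- strap: Steel clamp strap, 64 mm wide, 136 mm long, 16 mm thick, slotted for the stud, held 3 mm clear of the gear by a coil spring round the stud; it only moves up and down. Origin: on the stud's axis at its underside. Its top is 27.7 mm below the stud's top when up, 30.7 mm when down.
- strap_travel (a joint): How far the strap is pressed down, in m: 0 = up on its spring, 0.003 = down on the gear, where it stops firmly. The spring takes 5 to 8 N. Clockwise from the drop the nut meets the strap after 2.1 to 2.6 rad and has it down 0.8 rad later; 0.25 rad more would overtighten it (60 N). The torque rises from about 0.1 to over 0.25 N m at the stop. The thread holds where it is left.
- piston: Bystander: small engine piston, 48 mm wide and tall, standing on the bench right of the nut. Origin under its middle.
- spanner_13: Bystander: combination spanner, 196 mm long, lying left of the fixture. Origin under its middle.
- ignition_coil: Bystander: black ignition coil block, 64 x 75 mm, 40 mm tall, standing behind the work. Origin under its middle.
Mind the look-alikes: they are no part of the job. What is shaped like the nut but turquoise or yellow is not meant.

How it is judged:
By the outcome, as a careful person would: the job done as asked, in the order asked, and still so for the second after the job is handed in, with the robot touching nothing.
It also fails if it takes over 72 s, if anything falls off the work surface, if the arm or the gripper's body presses on something with over 40 N, if the wrist force passes 120 N, or if a joint passes its speed limit or range.

## Robot

A 6-joint arm with a two-finger parallel gripper is mounted at the origin on a cart in front of the work surface, level with it; the furniture and walls round the work are solid. World frame = base frame: x ahead of the robot, y to its left, z up, the work surface at z = 0. Lengths are in mm, angles in degrees, forces in N, time in s.
With the tool pointing down it reaches from about 250 to 800 mm from the base axis. Payload 8.5 kg.
Tool frame: the origin (TCP) lies on the mounting face of the last link; the fingertips stand 173 mm ahead of it and the grasp point (between the pads) lies 155 mm ahead of it; z points along the fingers, y is the line along which they close (so a half turn about z gives the same grasp; the last joint's range is limited). The gripper opens to 85 mm and grips with 20 to 120 N. Pads are 22 mm wide; open, the fingers measure 114 mm over their backs; the gripper's body (76 mm by 85 mm) begins 54 mm behind the grasp point. The pads swing forward as they close: fully open they stand 13 mm farther back than shut.
Start: joints at [-68.927, 13.648, -0.773, 75.585, 0, 90], TCP at [188.76, -489.865, 404.676] pointing down, gripper open.
Joint ranges: [-152.45, 152.45], [-59.26, 108.67], [-65.41, 83.53], [-104.44, 129.93], [-82.83, 76.93], [-180, 180]. Speed limits (degrees/s): [127.2, 127.2, 159.86, 180, 180, 180].

## Interface

Orientations are given as a 3x3 rotation matrix whose columns are the frame's x, y, z axes.
In Python, from plant import ctrl gives the robot as it stands. The module is installed in compiled form; this text tells all that it offers. Calls block until the motion is done:
- ctrl.goto(position, orientation): joint-space move of the TCP to a pose.
- ctrl.movel(position, frame=None, rate=150): straight line of the TCP; frame=None keeps the orientation; rate is the mean speed in mm/s.
- ctrl.move_j(angles): joint-space move.
- ctrl.grip(opening): finger opening in mm; the grip force is fixed at half the most; returns when the fingers have stopped.
- ctrl.sleep(seconds).
- ctrl.ik(position, orientation): joint angles nearest the present ones, or None.
- ctrl.state(): the state.
- ctrl.snapshot(name): name is "scene" or "side" or "wrist"; returns (picture, depth): 384x512x3 uint8, red, green, blue; 384x512 float32, mm along the optical axis (not along the pixel's ray), 0 where there is no reading.
- ctrl.calibration(name): a dict with "K" (3x3 intrinsics, pixels), "D" ([k1, k2, p1, p2, k3] as OpenCV has them; the pictures are not rectified), "world_to_cam" (4x4, takes a point from world to camera coordinates). Camera axes: x right, y down, z forward; pixel columns grow to the right and rows downward; lengths in mm; the calibration is good to about 2 mm. A picture is of the moment at which its call begins: read the wrist's pose just before it. calibration takes no time and is no camera call; for the wrist camera it gives the pose at the moment of the call.
A pose or a line that the arm cannot do raises ctrl.Unreachable and nothing moves.
- ctrl.sign_off(): hands the job in; it is judged then, once.
The state is a dict: "time_s": time; "joint_pos": joint angles; "joint_vel": joint speeds; "effort": joint torques, N m; "position": TCP position; "tcp_rot": TCP orientation; "force": force on the tool from outside, world axes, zero at the start; "moment": the same for the moment, N m; "gripper_width": finger opening in mm; "grip_force": force on a finger pad.
Only numpy, scipy, OpenCV 4.12 (cv2) and the standard library are available. Lean on these libraries where they do the work, as an engineer would, in place of code of your own. Each camera call takes 0.05 s, during which the arm holds its last target. There are 200 camera calls.

## Working session

There is one attempt and no reset: what is moved stays moved. The work goes in short steps, each a Python script; the robot and the scene stay as the last script left them, time stands still between calls to the robot, and variables do not carry over. Pictures are saved under pics/ and viewed, at most 10 in all, crops included, and the job is handed in when it is done.

```bash
mkdir -p pics; cat > h.py <<'E'
import numpy as np, cv2, time
from plant import ctrl
def snap(n, f=None):
    c=ctrl.calibration(n); im,d=ctrl.snapshot(n)
    if f: cv2.imwrite('pics/'+f+'.png',im[:,:,::-1])
    np.savez('pics/'+(f or n)+'.npz',im=im,d=d,K=c['K'],D=c['D'],T=c['world_to_cam'])
    return im,d,c
def ray(c,px):
    p=cv2.undistortPoints(np.array([[px]],float),np.array(c['K'],float),np.array(c['D'],float))[0,0]
    T=np.array(c['world_to_cam'],float); R=T[:3,:3]; o=-R.T@T[:3,3]; return o,R.T@np.array([p[0],p[1],1.])
def onz(c,px,z):
    o,d=ray(c,px); return o+d*(z-o[2])/d[2]
def proj(c,P):
    T=np.array(c['world_to_cam'],float); r,_=cv2.Rodrigues(T[:3,:3])
    return cv2.projectPoints(np.array(P,float).reshape(-1,1,3),r,T[:3,3],np.array(c['K'],float),np.array(c['D'],float))[0][:,0]
def tri(rs):
    A=np.zeros((3,3));b=np.zeros(3)
    for o,d in rs:
        d=d/np.linalg.norm(d);M=np.eye(3)-np.outer(d,d);A+=M;b+=M@o
    return np.linalg.solve(A,b)
def down(a):  # tool down, closing axis (y) at angle a deg in world
    a=np.radians(a); y=np.array([np.cos(a),np.sin(a),0]); z=np.array([0,0,-1.]); return np.c_[np.cross(y,z),y,z]
E
python3 - <<'E'
from h import *
a=snap('scene','s0')[0];b=snap('side','d0')[0]
s=ctrl.state();print(s['time_s'],s['tcp_rot'],s['force'],s['gripper_width'])
for n in('scene','side','wrist'):
    c=ctrl.calibration(n);T=np.array(c['world_to_cam']);print(n,-T[:3,:3].T@T[:3,3],T[2,:3])
E
```

```text
0.1 [[ 9.33120063e-01  3.59564655e-01 -4.55566301e-04]
 [ 3.59564943e-01 -9.33119299e-01  1.19416730e-03]
 [ 4.28264503e-06 -1.27810714e-03 -9.99999183e-01]] [-0.33371022 -0.16542083 -0.74158895] 85.16139645357725
scene [ 52.1160288  627.21069253 967.64249956] [ 0.4231314  -0.53859994 -0.72860821]
side [-354.30877394 1026.05152393  824.59887401] [ 0.58820925 -0.65325227 -0.47672985]
wrist [ 251.58152962 -464.71107932  374.26280916] [-0.25117938 -0.09347114 -0.96341687]
```

View pics/s0.png

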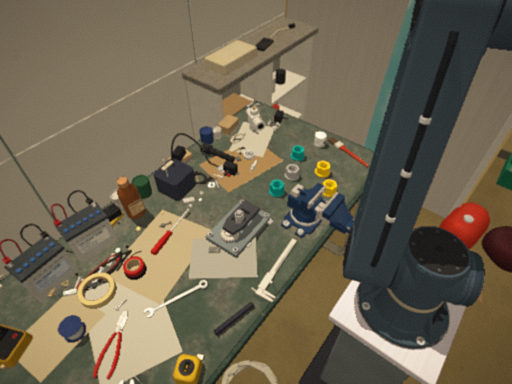

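View pics/d0.png

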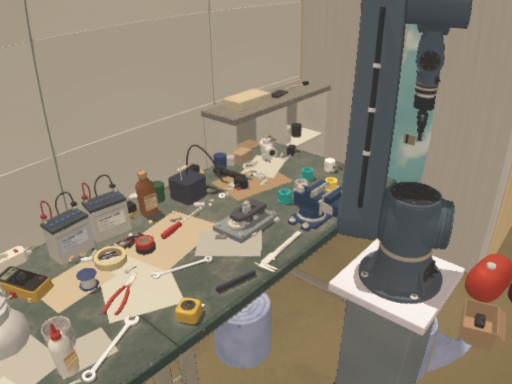

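The scene view shows the plain steel nut at about (292,172), between the turquoise and yellow look-alikes. The fixture's stud is near (238,213), and the blue vice is at (315,205).

```bash
python3 - <<'E'
from h import *
class _:pass
for f,pts in(('s0',[(292,172,40),(238,208,88),(238,225,50),(277,187,40),(298,152,40),(322,168,40),(330,186,40),(315,205,60),(176,178,40),(320,139,40)]),):
    z=np.load('pics/s0.npz');c=dict(K=z['K'],D=z['D'],world_to_cam=z['T'])
    for p in pts: print(p,onz(c,p[:2],p[2]).round())
    d=z['d']
    for u,v in((292,166),(238,212)): 
        o,r=ray(c,(u,v));print('depth',o+r*d[v,u])
a=cv2.imread('pics/s0.png')[130:260,170:370];b=cv2.imread('pics/d0.png')[150:280,180:380]
cv2.imwrite('pics/c.png',np.hstack([cv2.resize(x,None,fx=2,fy=4,interpolation=2) if 0 else cv2.resize(x,(400,260),interpolation=2) for x in(a,b)]))
E
```

```text
(292, 172, 40) [ 536. -225.   40.]
(238, 208, 88) [555.  69.  88.]
(238, 225, 50) [530. 100.  50.]
(277, 187, 40) [ 535. -126.   40.]
(298, 152, 40) [ 582. -336.   40.]
(322, 168, 40) [ 458. -315.   40.]
(330, 186, 40) [ 386. -249.   40.]
(315, 205, 60) [ 374. -120.   60.]
(176, 178, 40) [858.  68.  40.]
(320, 139, 40) [ 555. -463.   40.]
depth [ 555.25883182 -254.26226101   38.66597095]
depth [543.27676363  82.27950222  88.89676537]
```

View pics/c.png

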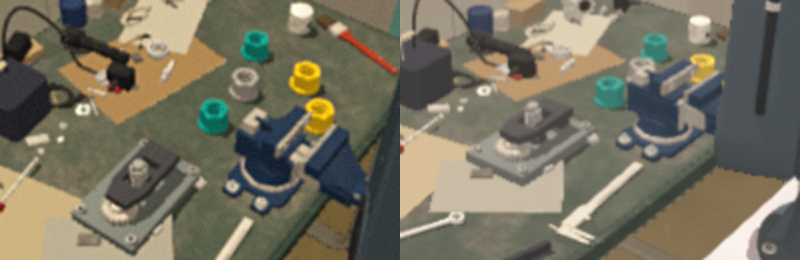

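The crop confirms that the grey nut sits between two turquoise and two yellow copies. The strap clamp is clear of the vice. Next I'll look from above the nut.

```bash
python3 - <<'E'
from h import *
N=np.array([548,-240.])
R=down(-70)
ctrl.goto([N[0],N[1],330],R); s=ctrl.state();print(s['time_s'],s['joint_pos'],s['force'])
a=snap('wrist','n1')[0]
ctrl.movel([N[0]-10,N[1]+50,330],rate=250)
b=snap('wrist','n2')[0]
print(ctrl.state()['time_s'])
cv2.imwrite('pics/nn.png',np.vstack([a,b])[:,:,::-1][::1][:768])
cv2.imwrite('pics/nn.png',np.hstack([cv2.resize(x,(400,300),interpolation=3) for x in(a,b)])[:,:,::-1])
print(ctrl.calibration('wrist')['K'])
E
```

```text
1.7333 [-2.37387312e+01  2.26045300e+01  1.23773562e+00  6.86165305e+01
 -1.46933135e-02  1.36320695e+02] [0.53473382 1.54766127 0.01753231]
2.1833
[[336.83667055   0.         257.87829555]
 [  0.         336.83667055 189.90308882]
 [  0.           0.           1.        ]]
```

View pics/nn.png

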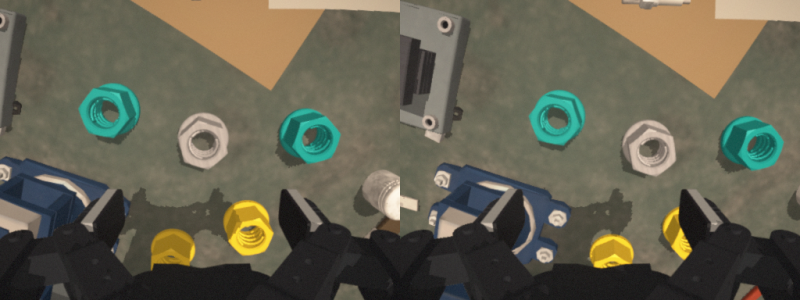

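The wrist views show the nut at about (261,180) in n1 and (320,189) in n2. I'll segment its hexagonal top.

```bash
cat >> h.py <<'E'
def load(f):
    z=np.load('pics/'+f+'.npz'); return z['im'],z['d'],dict(K=z['K'],D=z['D'],world_to_cam=z['T'])
def pts3(d,c):
    h,w=d.shape;u,v=np.meshgrid(np.arange(w),np.arange(h))
    p=cv2.undistortPoints(np.stack([u,v],-1).reshape(-1,1,2).astype(float),np.array(c['K'],float),np.array(c['D'],float)).reshape(h,w,2)
    T=np.array(c['world_to_cam'],float);P=np.dstack([p*d[...,None],d])
    return (P-T[:3,3])@T[:3,:3]
E
python3 - <<'E'
from h import *
out=[];rs=[]
for f,(u,v) in(('n1',(261,180)),('n2',(320,189))):
    im,d,c=load(f);P=pts3(d,c)
    C=P[v-40:v+41,u-40:u+41];Z=C[...,2]
    m=np.uint8((Z>36)&(Z<46)&(d[v-40:v+41,u-40:u+41]>0))
    print(f,'bench',np.median(P[...,2][np.abs(P[...,2])<8]),'top',np.median(Z[m>0]),m.sum())
    cs,_=cv2.findContours(m,0,2);k=cv2.convexHull(max(cs,key=cv2.contourArea))[:,0]
    W=np.array([onz(c,q+[u-40,v-40],np.median(Z[m>0])) for q in k])
    # support function width vs angle
    A=np.arange(0,60);H=[]
    for a in A:
        H.append(sum(np.ptp(W[:,:2]@[np.cos(np.radians(a+o)),np.sin(np.radians(a+o))]) for o in(0,60,120))/3)
    ce=cv2.minEnclosingCircle(W[:,:2].astype(np.float32))
    ce2=cv2.moments(k);cc=np.array([ce2['m10'],ce2['m01']])/ce2['m00']+[u-40,v-40]
    print('minwidth ang',A[np.argmin(H)],min(H),max(H),ce,cc,onz(c,cc,40)); rs.append(ray(c,cc))
    x=cv2.cvtColor(im[v-40:v+41,u-40:u+41],4); x2=x.copy();x2[m>0]=x2[m>0]//2+np.uint8([0,0,120])
    out+= [cv2.resize(q,(200*1,200),interpolation=cv2.INTER_NEAREST) for q in(x,x2)]
print(tri(rs))
cv2.imwrite('pics/cr.png',cv2.resize(np.hstack(out),(800,200)))
E
```

```text
n1 bench 0.5838128813107664 top 40.554073188818954 1781
minwidth ang 1 46.55709526312159 52.3229479545393 ((547.0413208007812, -241.18893432617188), 26.238924026489258) [259.51188148 184.58915556] [ 547.2432859  -241.15073404   40.        ]
n2 bench 0.5868725191485213 top 40.49775979121119 1733
minwidth ang 1 46.9366834884552 52.983801620795504 ((547.1461181640625, -241.1225128173828), 26.778417587280273) [322.71871398 194.43372763] [ 547.13849077 -241.04265096   40.        ]
[ 547.04467973 -241.21892974   39.35176208]
```

View pics/cr.png

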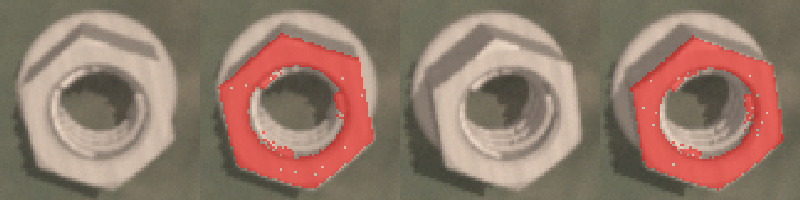

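The nut is at (547.1, −241.1), with its top at about 40 mm and flats at 1° mod 60. Now I'll measure the stud from two wrist positions.

```bash
python3 - <<'E'
from h import *
R=down(-60)
ctrl.goto([543,102,380],R); a,d,c=snap('wrist','f1')
ctrl.movel([535,60,380],rate=250); b,d2,c2=snap('wrist','f2')
print(ctrl.state()['time_s'])
x=[]
for f in('f1','f2'):
    im,d,c=load(f);P=pts3(d,c);Z=P[...,2]
    r=np.hypot(P[...,0]-543,P[...,1]-82)
    m=np.uint8((r<30)&(Z>85)&(Z<93));n,l,st,ce=cv2.connectedComponentsWithStats(m)
    i=1+np.argmax(st[1:,4]);m=l==i
    k=ce[i];print(f,st[i],'z',np.median(Z[m]),P[m].mean(0),onz(c,k,88.7),k);x.append(ray(c,k))
    ms=(r<80)&(Z>55)&(Z<66);print('strap z',np.median(Z[ms]),cv2.minAreaRect(P[ms][:,:2].astype(np.float32)))
    mp=(r<140)&(Z>18)&(Z<27);print('plate',np.median(Z[mp]),cv2.minAreaRect(P[mp][:,:2].astype(np.float32)))
print(tri(x))
cv2.imwrite('pics/ff.png',np.hstack([cv2.resize(q,(400,300),interpolation=3) for q in(a,b)])[:,:,::-1])
E
```

```text
3.75
f1 [268 185  25  25 484] z 89.02859905871605 [542.24832838  81.16623955  88.82989771] [542.23660656  81.15145618  88.7       ] [279.96900826 196.94421488]
strap z 61.73665807996261 ((541.7843627929688, 76.09063720703125), (64.69972229003906, 136.9146270751953), 2.769981622695923)
plate 22.870781818590817 ((541.3119506835938, 85.4027099609375), (130.09927368164062, 200.23031616210938), 2.5417163372039795)
f2 [226 150  26  26 516] z 89.10689654338232 [542.1356453   80.72291257  89.00386063] [542.09460586  80.71830926  88.7       ] [238.89534884 162.5872093 ]
strap z 61.878543376086846 ((541.4678955078125, 76.41197967529297), (64.25981140136719, 136.7803497314453), 2.4516384601593018)
plate 22.93090924079858 ((541.111572265625, 85.41484832763672), (130.4751739501953, 200.74832153320312), 2.6557681560516357)
[541.59310918  80.59395736  86.00001777]
```

View pics/ff.png

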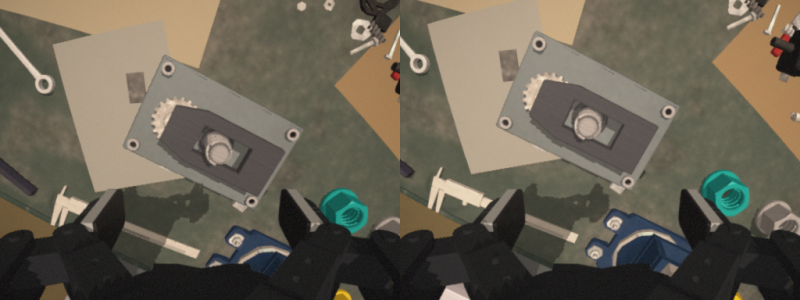

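Both views put the stud's axis at about (542.2, 80.9), with its top near 89 and the strap's top near 61. Now I'll grasp the nut.

```bash
python3 - <<'E'
from h import *
N=[547.1,-241.1]
ctrl.goto([*N,270],down(181)); ctrl.movel([*N,185],rate=120)
ctrl.sleep(.2);f0=ctrl.state()['force'];w=ctrl.grip(40);s=ctrl.state()
print(s['time_s'],'w',s['gripper_width'],s['grip_force'],'f',f0,s['force'],s['moment'],s['position'])
ctrl.movel([*N,188],rate=40);ctrl.sleep(.2);s=ctrl.state();print(s['force'],s['moment'])
if 44<s['gripper_width']<49:
    ctrl.movel([*N,300],rate=250)
    ctrl.goto([542.2,80.9,295],down(138));ctrl.sleep(.3);s=ctrl.state();print(s['time_s'],s['position'],s['joint_pos'],s['force'],s['moment'],s['gripper_width'])
E
```

```text
9.1833 w 45.07226640902838 62.68650412559509 f [ 0.48764271 -0.46056916 -0.54951572] [-0.17661756  0.15749182  5.07083839] [ 0.10928308  0.23940751 -0.04129342] [ 547.18418379 -241.14823882  185.41355236]
[-0.73717224  0.23357839 -3.65907383] [-0.00624136  0.00418051  0.05596096]
11.7583 [542.35614892  80.20591167 294.9443428 ] [ 8.41253887e+00  1.92519821e+01 -9.44957784e+00  6.12995478e+01
 -1.51268843e-03 -3.95320684e+01] [ 0.73750783 -0.01775968 -4.16220771] [-0.03984349 -0.02320694  0.03385662] 45.316177043866524
```

```bash
cat >> h.py <<'E'
S=np.array([542.2,80.9])
def F(): s=ctrl.state(); return np.array(s['force']),np.array(s['moment']),s
E
python3 - <<'E'
from h import *
b=F()[0]; print(b,F()[2]['position'])
ctrl.movel([*S,276],rate=80);ctrl.sleep(.1);f,m,s=F();print(s['time_s'],s['position'],f)
z=276
while z>250:
    z-=0.5;ctrl.movel([*S,z],rate=20);f,m,s=F()
    if z<265 or abs(f[2]-b[2])>1.5: print(round(s['time_s'],2),z,np.array(s['position']).round(2),(f-b).round(1),m.round(2))
    if f[2]-b[2]>4 or np.hypot(*(f-b)[:2])>8: break
E
```

```text
[ 0.73750783 -0.01775968 -4.16220771] [542.35614892  80.20591167 294.9443428 ]
12.2417 [542.32862848  80.88499631 276.27690589] [ 0.36548537 -0.74232106 -3.95848606]
14.99 270.5 [542.19  80.9  270.46] [-1.1  0.   1.7] [ 0.02 -0.01  0.03]
17.99 264.5 [542.17  80.9  264.47] [-0.3 -0.4  0.7] [-0.02 -0.09  0.05]
18.24 264.0 [542.19  80.9  263.97] [-0.7  0.7 -0.1] [-0.04 -0.03 -0.05]
18.49 263.5 [542.24  80.88 263.49] [ 0.4 -1.  -0. ] [ 0.01 -0.06  0.01]
18.74 263.0 [542.24  80.86 262.98] [-0.1  0.2  0.5] [ 0.04 -0.13 -0.05]
18.99 262.5 [542.25  80.91 262.5 ] [0.1 0.1 0.6] [-0.05 -0.22  0.02]
19.24 262.0 [542.26  80.91 262.  ] [ 0.1 -0.6  1.5] [-0.02 -0.22  0.03]
19.49 261.5 [542.24  80.91 261.48] [ 0.1 -0.6  0.2] [-0.02 -0.2  -0.04]
19.74 261.0 [542.2   80.9  260.97] [ 1.1 -0.   0.4] [ 0.04 -0.25  0.  ]
19.99 260.5 [542.2   80.89 260.49] [ 0.  -0.1  0.2] [-0.07 -0.27  0.02]
20.24 260.0 [542.22  80.91 259.96] [0.6 0.1 1.4] [-0.03 -0.3  -0.  ]
20.49 259.5 [542.21  80.88 259.48] [1.1 0.2 0.1] [-0.09 -0.31  0.01]
20.74 259.0 [542.19  80.89 258.93] [ 0.4 -1.7  0.1] [-0.09 -0.31 -0.06]
20.99 258.5 [542.2   80.9  258.46] [0.9 0.1 0.8] [-0.05 -0.3  -0.03]
21.24 258.0 [542.2   80.9  257.98] [ 1.2 -0.4  0.8] [-0.07 -0.29 -0.02]
21.49 257.5 [542.2   80.91 257.48] [ 0.4 -0.3  1.4] [-0.08 -0.31  0.02]
21.74 257.0 [542.2   80.89 256.97] [ 0.3 -0.9  0.3] [-0.06 -0.28 -0.01]
21.99 256.5 [542.21  80.9  256.48] [ 0.8 -0.1  0.4] [-0.03 -0.3  -0.01]
22.24 256.0 [542.17  80.91 255.95] [ 0.8 -1.3 -0.6] [-0.01 -0.3   0.02]
22.49 255.5 [542.21  80.91 255.5 ] [ 0.6 -0.7  0.8] [-0.02 -0.28 -0.04]
22.74 255.0 [542.21  80.92 255.2 ] [-0.5 -1.   3.4] [-0.07 -0.16 -0.  ]
22.99 254.5 [542.23  80.92 255.  ] [-2.1 -0.1  9.1] [-0.06  0.13  0.03]
```

```bash
python3 - <<'E'
from h import *
b=-4.1;a=138.;z=254.85
ctrl.movel([*S,z],rate=20)
dropped=False;ztop=0
while a<272 and not dropped:
    f,m,s=F();q=f[2]-b
    print(round(s['time_s'],2),a,round(z,2),round(s['position'][2],2),round(q,1),f[:2].round(1),m.round(2))
    if s['time_s']>38: break
    if q>14 or np.hypot(*f[:2])>15: print('HIGH');z+=.5;ctrl.movel([*S,z],rate=20);break
    if q<2:
        z0=z
        while q<3 and z>z0-9.5:
            z-=0.7;ctrl.movel([*S,z],rate=20);f,m,s=F();q=f[2]-b
        print('  probe',round(z0-z,1),round(q,1),round(s['position'][2],2))
        if z0-z>3.2: dropped=True
        continue
    a+=4.5;z+=0.0667*4.5+np.clip(.045*(q-5),-.2,.4)
    ctrl.movel([*S,z],down(a),rate=20)
print('dropped',dropped,a,z,ctrl.state()['time_s'],ctrl.state()['position'])
E
```

```text
23.24 138.0 254.85 255.02 8.7 [-1.6  0.1] [-0.05  0.06  0.01]
23.49 142.5 255.32 255.34 6.5 [ 0.5 -0.1] [-0.01 -0.21  0.  ]
23.74 147.0 255.68 255.67 6.0 [ 1.8 -1.2] [-0.03 -0.37  0.04]
23.99 151.5 256.03 255.95 5.4 [ 1.2 -0.8] [-0.05 -0.38  0.01]
24.24 156.0 256.34 256.24 4.4 [1.1 0.7] [-0.02 -0.28 -0.06]
24.49 160.5 256.62 256.56 4.7 [0.9 0.5] [ 0.11 -0.18  0.04]
24.74 165.0 256.91 256.82 5.8 [0.7 0.4] [ 0.06 -0.11  0.05]
24.99 169.5 257.24 257.16 4.5 [-0.3  0.4] [ 0.05 -0.09 -0.01]
25.24 174.0 257.52 257.42 4.4 [ 0.9 -0.1] [ 0.01 -0.01  0.07]
25.49 178.5 257.79 257.72 4.8 [-0.7  0.4] [-0.02 -0.03  0.06]
25.74 183.0 258.08 258.03 3.2 [0.4 0.3] [ 0.02  0.06 -0.  ]
25.99 187.5 258.3 258.31 4.3 [ 0.4 -0.4] [-0.07  0.1   0.03]
26.24 192.0 258.57 258.56 4.2 [0.2 0.3] [ 0.04 -0.01 -0.02]
26.49 196.5 258.83 258.89 4.9 [0.1 0.4] [-0.03  0.03 -0.04]
26.74 201.0 259.13 259.17 4.8 [-0.3 -0.5] [-0.06  0.11 -0.04]
26.99 205.5 259.42 259.46 5.8 [-1.6  0.1] [-0.02  0.17  0.02]
27.24 210.0 259.75 259.72 5.0 [-0.1 -0.1] [-0.    0.19 -0.02]
27.49 214.5 260.05 259.95 4.7 [-2.  0.] [-0.09  0.31 -0.03]
27.74 219.0 260.34 260.25 5.0 [-1.4 -1.1] [-0.23  0.34  0.02]
27.99 223.5 260.64 260.48 2.8 [-2.7 -1.4] [-0.31  0.41  0.03]
28.24 228.0 260.84 260.68 3.7 [-3.3 -0.7] [-0.28  0.68 -0.05]
28.49 232.5 261.08 260.84 2.7 [-3.9 -1.1] [-0.19  0.83 -0.01]
28.74 237.0 261.28 260.98 1.8 [-4.4 -2.4] [-0.4   0.91  0.03]
  probe 1.4 7.2 260.27
29.24 237.0 259.88 260.27 7.2 [-6.2 -1.9] [-0.52  1.32  0.04]
29.49 241.5 260.27 260.27 4.4 [-4.1 -2.5] [-0.63  1.13  0.03]
29.74 246.0 260.55 260.31 1.7 [-4.3 -2.9] [-0.68  1.   -0.02]
  probe 6.3 5.4 254.39
dropped True 246.0 254.24793473453275 31.9917 [541.8323012   80.60893457 254.39455011]
```

```bash
python3 - <<'E'
from h import *
b=-4.1;z=254.25;C=S.copy()
for i in range(10):
    f,m,s=F();q=f[2]-b
    print(round(s['time_s'],2),C.round(2),round(z,2),np.array(s['position']).round(2),round(q,1),f[:2].round(1),m.round(2))
    if i>3 and 4<q and np.hypot(*f[:2])<2: break
    C+=np.clip(.07*f[:2],-.3,.3); z+=np.clip(-.08*(6.-q),-.6,.3)
    ctrl.movel([*C,z],rate=20)
E
```

```text
31.99 [542.2  80.9] 254.25 [541.83  80.61 254.39] 5.4 [-5.3 -4. ] [-0.78  1.3  -0.03]
32.24 [541.9   80.62] 254.21 [541.72  80.47 254.42] 5.9 [-5.1 -1.4] [-0.47  1.11 -0.02]
32.49 [541.6   80.52] 254.2 [541.62  80.43 254.41] 5.5 [-4.6 -2. ] [-0.48  0.98 -0.06]
32.74 [541.3   80.38] 254.15 [541.51  80.4  254.39] 7.8 [-3.8 -1.7] [-0.43  0.72 -0.01]
32.99 [541.03  80.26] 254.3 [541.37  80.32 254.44] 4.8 [-1.9 -1.6] [-0.28  0.34 -0.02]
33.24 [540.9   80.15] 254.2 [541.28  80.26 254.42] 5.1 [-0.2  0.6] [-0.08  0.02  0.  ]
```

The nut dropped. TCP height went from 261.0 to 254.4, which matches an 8 mm drop measured slightly past the thread end. The side load is now relaxed, so I'll wind on clockwise with almost no axial hand force.

```bash
python3 - <<'E'
from h import *
b=-4.1;z=254.2;C=np.array([540.9,80.15]);a=246.;mz=[]
while True:
    step=8 if a>246-110 else 4
    f,m,s=F();q=f[2]-b;mz.append(m[2])
    print(round(s['time_s'],2),a,C.round(2),np.array(s['position']).round(2),round(q,1),f[:2].round(1),m.round(2))
    if abs(q)>14 or np.hypot(*f[:2])>14 or s['time_s']>50 or a<246-175: print('STOP');break
    if abs(m[2])>.22: print('torque');break
    a-=step;C+=np.clip(.05*f[:2],-.25,.25);z-=.0667*step;z+=np.clip(.05*(q-1.),-.3,.5)
    ctrl.movel([*C,z],down(a),rate=20)
E
```

```text
33.24 246.0 [540.9   80.15] [541.28  80.26 254.42] 5.1 [-0.2  0.6] [-0.08  0.02  0.  ]
33.53 238.0 [540.89  80.18] [540.99  80.24 253.79] 3.9 [-0.8 -0.1] [-0.09  0.08 -0.07]
33.83 230.0 [540.85  80.17] [540.8   80.2  253.31] 1.7 [ 0.5 -0.1] [-0.01  0.01 -0.04]
34.12 222.0 [540.88  80.17] [540.82  80.19 252.84] 0.1 [ 0.3 -0.1] [0.07 0.01 0.01]
34.41 214.0 [540.89  80.16] [540.87  80.21 252.37] 0.6 [0.4 1.1] [0.05 0.03 0.02]
34.7 206.0 [540.91  80.22] [540.93  80.23 251.87] 1.0 [-1.   0.5] [ 0.01 -0.05 -0.01]
34.99 198.0 [540.86  80.24] [540.88  80.24 251.36] 0.5 [0.6 0.9] [ 0.07 -0.06  0.01]
35.28 190.0 [540.89  80.29] [541.    80.3  250.86] 1.2 [-0.   0.2] [ 0.1  -0.15 -0.06]
35.58 182.0 [540.89  80.3 ] [541.03  80.34 250.32] 0.9 [1.5 1.1] [ 0.11 -0.21  0.01]
35.87 174.0 [540.96  80.35] [541.14  80.39 249.81] 1.3 [2.4 1.2] [ 0.19 -0.38  0.04]
36.16 166.0 [541.08  80.41] [541.27  80.42 249.29] 1.0 [2.5 1.1] [ 0.15 -0.51 -0.07]
36.45 158.0 [541.21  80.47] [541.44  80.45 248.76] 0.4 [3.  1.3] [ 0.11 -0.65  0.06]
36.74 150.0 [541.36  80.53] [541.59  80.48 248.21] 1.5 [3.3 0.7] [ 0.03 -0.
[... 871 characters left out ...]
.08]
39.58 98.0 [543.18  80.28] [543.06  80.2  245.8 ] 4.6 [ 2.1 -1.4] [-0.35 -0.52 -0.08]
39.83 94.0 [543.28  80.21] [543.15  80.12 245.63] 2.1 [ 3.  -2.9] [-0.53 -0.62 -0.08]
40.08 90.0 [543.43  80.07] [543.25  79.97 245.37] -0.2 [ 1.4 -3.5] [-0.54 -0.51 -0.12]
40.33 86.0 [543.5   79.89] [543.31  79.86 245.11] -0.0 [ 1.7 -2.8] [-0.53 -0.51  0.02]
40.58 82.0 [543.58  79.75] [543.4   79.77 244.88] 0.0 [ 1.3 -3.2] [-0.48 -0.33 -0.06]
40.83 78.0 [543.65  79.59] [543.46  79.62 244.65] 2.4 [ 0.4 -2.6] [-0.44 -0.23 -0.07]
41.08 74.0 [543.67  79.46] [543.51  79.47 244.39] 0.5 [ 0.6 -2.9] [-0.51 -0.22 -0.04]
41.33 70.0 [543.7   79.32] [543.58  79.33 244.14] -0.5 [ 0.8 -2.7] [-0.52 -0.18 -0.05]
STOP
```

```bash
python3 - <<'E'
from h import *
b=-4.1;s=ctrl.state();a=70.;C=np.array([543.7,79.32]);z=s['position'][2];M=[]
while True:
    a-=3;f,m,s=F();q=f[2]-b
    C+=np.clip(.05*f[:2],-.25,.25);z-=.0667*3;z+=np.clip(.05*(q-.5),-.3,.5)
    ctrl.movel([*C,z],down(a),rate=20)
    f,m,s=F();q=f[2]-b;M.append(m[2])
    print(round(s['time_s'],2),a,C.round(2),np.array(s['position']).round(2),round(q,1),f[:2].round(1),m.round(2))
    if abs(q)>14 or np.hypot(*f[:2])>14 or s['time_s']>52 or a<44: print('STOP');break
    if abs(m[2])>.32 or abs(np.mean(M[-2:]))>.22: print('torque');break
E
```

```text
41.58 67.0 [543.74  79.18] [543.66  79.19 243.89] 1.2 [ 0.8 -2.5] [-0.59 -0.2  -0.07]
41.83 64.0 [543.78  79.06] [543.7   79.07 243.73] 1.4 [-0.4 -3.1] [-0.64 -0.03 -0.06]
42.08 61.0 [543.76  78.9 ] [543.7   78.95 243.55] 2.1 [-0.1 -3.5] [-0.56 -0.02 -0.06]
42.33 58.0 [543.75  78.73] [543.67  78.77 243.4 ] -0.0 [-0.4 -2.3] [-0.46  0.03 -0.11]
42.58 55.0 [543.73  78.61] [543.64  78.58 243.34] 4.1 [-1.4 -2.8] [-0.58  0.26 -0.24]
42.83 52.0 [543.66  78.47] [543.59  78.37 243.3 ] 4.2 [-1.9 -4.2] [-0.76  0.36 -0.49]
torque
```

The torque has risen sharply at the stop, so I'll release, back off and look.

```bash
python3 - <<'E'
from h import *
s=ctrl.state();p=np.array(s['position'])
ctrl.grip(80);ctrl.sleep(.1);print(F()[0],F()[1])
ctrl.movel([p[0],p[1],p[2]+75],rate=150)
ctrl.goto([535,70,380],down(-20));ctrl.sleep(.2)
im,d,c=snap('wrist','e1');P=pts3(d,c);Z=P[...,2];r=np.hypot(P[...,0]-542,P[...,1]-80.7)
print('t',ctrl.state()['time_s'],'w',ctrl.state()['gripper_width'])
print('strap',np.median(Z[(r>35)&(r<60)&(Z>50)&(Z<66)]),'plate',np.median(Z[(r<140)&(Z>18)&(Z<27)]))
m=(r<32)&(Z>90);print('nut top',np.median(Z[m]),P[m].mean(0)); m=(r<32)&(Z>62)&(Z<70);print('collar top',np.median(Z[m]),m.sum())
cv2.imwrite('pics/e.png',im[60:330,100:460,::-1])
E
```

```text
[ 0.66720727 -0.59225821  0.05564958] [ 0.00823276 -0.01365235 -0.01333035]
t 45.4083 w 80.10356256335437
strap 58.73443789144713 plate 22.818315902601615
nut top 290.24632615833866 [542.58862156  83.01733028 265.55746076]
collar top 66.52194485956925 591
```

View pics/e.png

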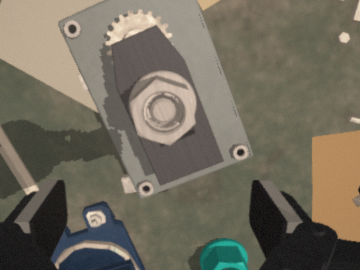

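The nut sits on the stud against the strap, at about (165,108) in this crop. The strap's top went from 61.8 to 58.7 mm, so it is pressed down the full 3 mm. The gripper is clear of everything.

```bash
python3 -c "
from h import *
print(ctrl.sign_off())"
```

```text
the job is handed in; nothing more can be done
None
```

The nut dropped onto the stud's thread and is wound on finger-tight; the strap measures the full 3 mm down onto the gear, the gripper is clear, and the job was handed in at about 45 s.

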